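# Lock the gas cartridge into the table stove

### The job

Get the table stove ready to light: with the fingertips, push the open cover of the cartridge bay over until it falls shut, then press the stove's lock lever down past its middle until it snaps into its lower position and seats the cartridge. Only push with the fingers: do not pinch or lift anything, and leave the spare cartridge and everything else on the counter where it stands.

Things in the scene. Friction and masses are not known exactly. Their poses are not given: they have to be found in the camera images.
- stove: grey gas stove, 264 mm deep (x) x 296 mm wide (y), deck 84 mm high, fixed. Origin on the counter under its centre; its front panel (x = -134 mm) looks to its -x, +y is its left. Round burner with wire pan support centred at (6, 50) mm, 170 mm across, top 111 mm high. The bay for the gas cartridge runs along x on its right side, 82 mm wide, centred at y = -101 mm
- cover (a joint): angle of the bay's grey sheet cover (236 x 88 x 3 mm): 0 = shut, flush with the deck, 1.57 = upright, 1.95 = fully open, leaning over the burner. Hinge along the stove's x at stove y = -60 mm, 85.5 mm high, x from -118 to 118 mm. Starts open beyond upright; pushed toward the stove's -y well past upright, it falls shut by its weight (under 1 N moves it)
- cover_mid (a point): middle of the cover's upper face (the face toward the burner while it stands open), 45 mm from the hinge, halfway along its length
- lock_lever (a joint): angle of the black lock lever in the front panel: 0 = up, unlocked (0.42 rad above level), 0.42 = level, its middle, 0.84 = bottom stop. An over-centre spring holds it up, and throws it down once past the middle: about 6 N at the tip starts it, falling to nothing at the middle. Locked on a cartridge it rests at about 0.73. It draws the pusher behind the cartridge forward
- lever_tip (a point): point inside the lever's paddle (34 mm long, 24 wide, 10 thick), 66 mm from the pivot, 11 mm from the free end; the upper face is 5 mm above. Pivot at stove (-108, -30) mm, 48 mm high; the point moves down from 75 to about 28 mm high, 34 to 40 mm in front of the panel. A fixed black control knob (44 mm across, 71 mm to the right of it) is not to be used
- cartridge: white gas cartridge with grey bands, 66 mm across, 188 mm long, 0.16 to 0.4 kg, lying loose in the bay. Origin on its axis in the middle of its straight part, 46 mm above the counter; its x runs along the axis, the nozzle end points to -x, and the face of the valve collar is at x = -99 mm. It lies 7 to 12 mm short of the regulator; the lever pushes it home
- seat (a point): centre of the brass regulator's face in the front end of the bay, 46 mm above the counter: the collar's face rests here when the cartridge is home
- collar (a point): centre of the face of the cartridge's valve collar
- spare_cartridge: a second, capped cartridge of the same make that stands upright on the counter, 66 mm across and 194 mm high; origin under its centre. Not to be disturbed
- dip_cups: stack of clear dip cups, 66 mm across, 73 mm high, bystander; origin under its centre
- blue_pad: silicone pot pad, 52 x 150 x 12 mm, bystander lying on the counter; origin under its centre
- milk_tin: tin, 75 mm across, 58 mm high, bystander right of the receipt printer; origin under its centre

How it is judged:
On the way, in this order (a step that is already met when the one before it is completed fails the run):
1. the cover is shut while the lock lever is still up (value of joint cover below 0.06 rad and value of joint lock_lever below 0.2 rad), for 0.2 s.
2. the lock lever has snapped down and the cartridge sits on the regulator (value of joint lock_lever above 0.62 rad and distance between collar and seat below 0.004 m), for 0.2 s.
At the end, for the whole second after the job is handed in: the cover is shut (hinge within 0.06 rad of closed), the lock lever rests in its lower position (beyond 0.62 rad), and the cartridge is at rest with its collar within 4 mm of the regulator's face (all of step 2 and value of joint cover below 0.06 rad and linear speed of cartridge below 0.02 m/s); the robot touches nothing.
It fails at once if the cartridge is lifted out of its bed in the bay (z of cartridge in the frame of stove above 0.06 m).
It fails at once if the spare cartridge is moved or tipped (distance of spare_cartridge from where it was at the start of the episode above 0.02 m or angle between spare_cartridge's own z axis and vertical above 0.3 rad).
It fails at once if another thing on the counter is moved (distance of any of dip_cups, blue_pad, milk_tin from where it was at the start of the episode above 0.02 m).
It also fails if it takes over 32 s, if anything falls off the work surface, if the arm or the gripper's body presses on something with over 40 N, if the wrist force passes 120 N, or if a joint passes its speed limit or range.

### The arm

A 6-joint arm with a two-finger parallel gripper is mounted at the origin on a cart in front of the work surface, level with it; the furniture and walls round the work are solid. World frame = base frame: x ahead of the robot, y to its left, z up, the work surface at z = 0. Lengths are in m, angles in rad, forces in N, time in s.
With the tool pointing down it reaches from about 0.275 to 0.825 m from the base axis. Payload 5.2 kg.
Tool frame: the origin (TCP) lies midway between the tips of the shut fingers; the grasp point (between the pads) lies 19 mm behind it; z points along the fingers, y is the line along which they close (so a half turn about z gives the same grasp; the last joint's range is limited). The gripper opens to 93 mm and grips with 3 to 60 N. Pads are 15 mm wide; open, the fingers measure 128 mm over their backs; the gripper's body (75 mm by 188 mm) begins 65 mm behind the grasp point.
Start: joints at [-1.515, 0.259, 1.535, -0, 1.348, -0.203], TCP at [0.141, -0.532, 0.219] pointing down, gripper open.
Joint ranges: [-3.14, 3.14], [-0.91, 2.08], [0.19, 2.58], [-1.22, 4.36], [0.22, 2.71], [-3.12, 3.12]. Speed limits (rad/s): [2.57, 2.57, 3.14, 3.14, 3.14, 3.14].

### API

Orientations are given as a rotation vector (axis times angle).
In Python, from bench import manip gives the robot as it stands. Calls block until the motion is done:
- manip.reach(position, orientation): joint-space move of the TCP to a pose.
- manip.movel(position, attitude=None, speed=0.15, contact_N=None): straight line of the TCP; attitude=None keeps the orientation; speed is the mean speed in m/s. With contact_N (N) it stops when the force on the tool has changed by that much, and returns True; else False.
- manip.movej(angles): joint-space move.
- manip.set_gripper(opening): opening from 0.0 (shut) to 1.0 (fully open); the grip force is fixed at half the most; returns when the fingers have stopped.
- manip.pause(seconds).
- manip.inverse_kinematics(position, orientation): joint angles nearest the present ones, or None.
- manip.snapshot(name): name is "scene" or "top"; returns the picture (384x512x3 uint8, red, green, blue); there is no depth.
- manip.calibration(name): a dict with "camera_matrix" (3x3 intrinsics, pixels), "origin" and "orientation" of the camera in the world. Camera axes: x right, y down, z forward; pixel columns grow to the right and rows downward; lengths in m; the calibration is good to about 2 mm. A picture is of the moment at which its call begins. calibration takes no time and is no camera call.
A pose or a line that the arm cannot do raises manip.IKError and nothing moves.
- manip.job_done(): hands the job in; it is judged then, once.
Readings, each from a call of its own:
- manip.get_time(): time.
- manip.get_joint_pos(): joint angles.
- manip.get_qvel(): joint speeds.
- manip.get_effort(): joint torques, N m.
- manip.get_position(): TCP position.
- manip.get_eef_rot(): TCP orientation.
- manip.get_contact_force(): force on the tool from outside, world axes, zero at the start.
- manip.get_torque(): the same for the moment, N m.
- manip.get_width(): opening from 0.0 (shut) to 1.0 (fully open).
- manip.get_grip_force(): force on a finger pad.
Only numpy, scipy, OpenCV 4.12 (cv2) and the standard library are available. Lean on these libraries where they do the work, as an engineer would, in place of code of your own. Each camera call takes 0.05 s, during which the arm holds its last target. There are 200 camera calls.

## Working session

There is one attempt and no reset: what is moved stays moved. The work goes in short steps, each a Python script; the robot and the scene stay as the last script left them, time stands still between calls to the robot, and variables do not carry over. Pictures are saved under pics/ and viewed, at most 10 in all, crops included, and the job is handed in when it is done.

```bash
mkdir -p pics; python3 - <<'E'
from bench import manip
import cv2,numpy as np
for n in("scene","top"):
    im=manip.snapshot(n); cv2.imwrite(f"pics/{n}0.png",cv2.resize(im[:,:,::-1],(800,600),interpolation=cv2.INTER_CUBIC))
    c=manip.calibration(n); print(n,{k:np.round(v,4).tolist() for k,v in c.items()})
print(manip.get_time(),manip.get_eef_rot())
E
```

```text
scene {'camera_matrix': [[401.2032, 0.0, 259.9183], [0.0, 401.2032, 189.9498], [0.0, 0.0, 1.0]], 'origin': [0.6602, -0.7512, 0.5885], 'orientation': [-2.1349, -0.1299, 0.0501]}
top {'camera_matrix': [[462.2691, 0.0, 257.1769], [0.0, 462.2691, 188.5325], [0.0, 0.0, 1.0]], 'origin': [0.4408, 0.0527, 1.1365], 'orientation': [-2.1556, 2.1187, -0.1695]}
0.1 [-3.11370766e+00 -4.05188179e-01 -1.44907944e-04]
```

View pics/scene0.png

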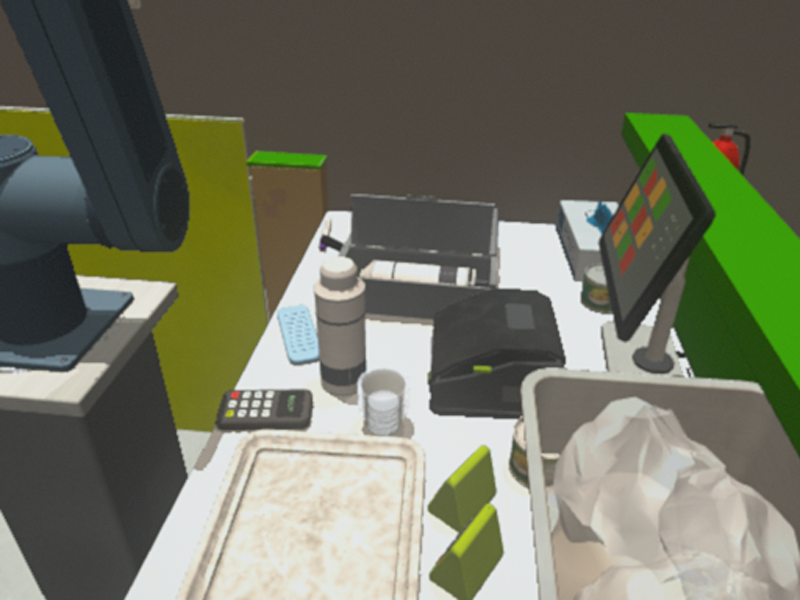

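View pics/top0.png

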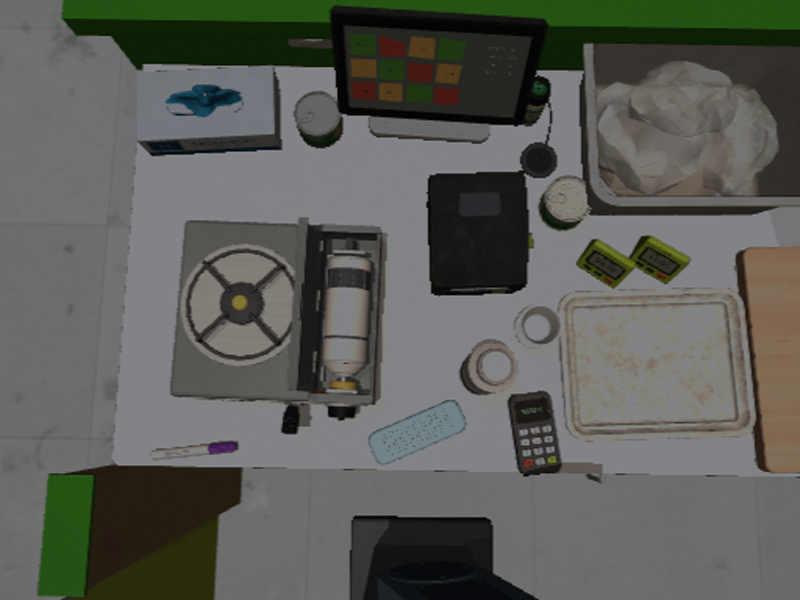

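The top view shows the stove at left (deck x 170–385, y 220–405), with its front toward the robot. The cover edge is at about x=303, the lever at (290,418), the spare at (490,367) and the pad at (418,432). I'll enlarge that area.

```bash
python3 - <<'E'
import cv2
im=cv2.imread("pics/top0.png"); im=cv2.resize(im,(512,384),interpolation=cv2.INTER_AREA)
from bench import manip
im=manip.snapshot("top")[:,:,::-1]
c=cv2.resize(im[135:285,100:260],(640,600),interpolation=cv2.INTER_CUBIC)
cv2.imwrite("pics/top1.png",cv2.convertScaleAbs(c,alpha=1.6))
im=manip.snapshot("scene")[:,:,::-1]
c=cv2.resize(im[115:215,195:335],(800,571),interpolation=cv2.INTER_CUBIC)
cv2.imwrite("pics/scene1.png",cv2.convertScaleAbs(c,alpha=1.6))
E
```

```text
(no output)
```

View pics/top1.png

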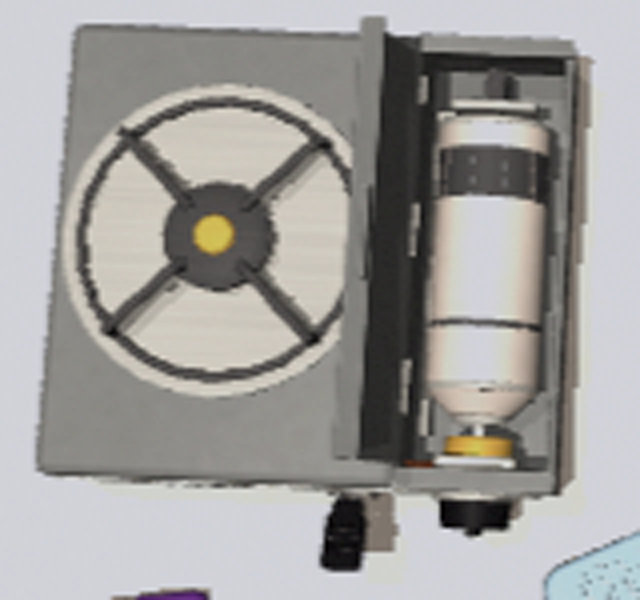

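View pics/scene1.png

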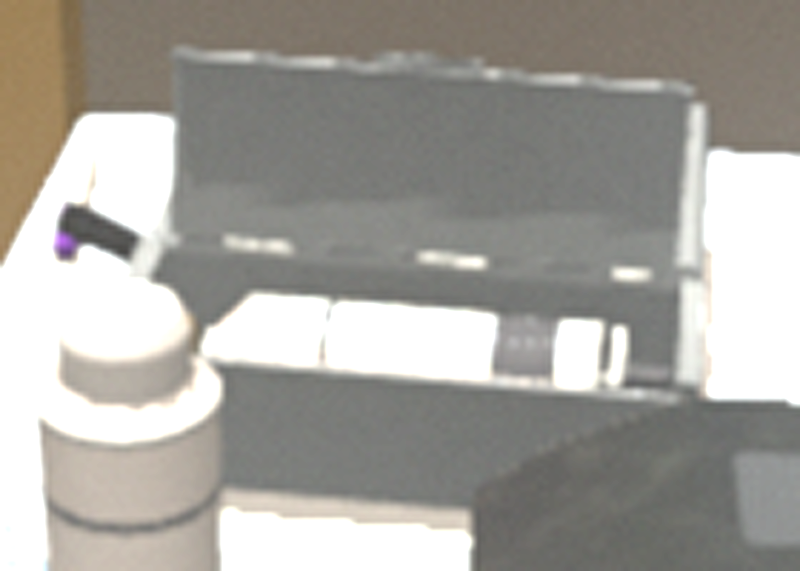

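The crop gives the deck corners: (78,26), (38,472), (563,494) and (577,40). The burner centre is at (213,234) and the lever end at (342,568). In the scene crop the lever is up and the cover stands open. Next I fit the pose.

```bash
cat > h.py <<'E'
from bench import manip
import numpy as np
from scipy.spatial.transform import Rotation as R
from scipy.optimize import least_squares
def proj(c,P):
    c=manip.calibration(c); q=(np.atleast_2d(P)-c["origin"])@R.from_rotvec(c["orientation"]).as_matrix()
    return (q@np.array(c["camera_matrix"]).T)[:,:2]/q[:,2:]
def unproj(c,uv,z):
    c=manip.calibration(c); d=R.from_rotvec(c["orientation"]).as_matrix()@np.linalg.inv(c["camera_matrix"])@[*uv,1]
    o=np.array(c["origin"]); return o+d*(z-o[2])/d[2]
def W(p,S): # stove mm -> world m
    x,y,a=p; S=np.atleast_2d(S)/1000.
    return np.c_[x+S[:,0]*np.cos(a)-S[:,1]*np.sin(a),y+S[:,0]*np.sin(a)+S[:,1]*np.cos(a),S[:,2]]
E
python3 - <<'E'
from h import *
t=lambda u:(np.array(u)+.5)/4-.5+[100,135]
S=[[132,148,84],[-132,148,84],[-132,-148,84],[132,-148,84],[6,50,98]]
uv=t([[78,26],[38,472],[563,494],[577,40],[213,234]])
f=least_squares(lambda p:(proj("top",W(p,S))-uv).ravel(),[.4,.25,0])
p=f.x; print(p,f.fun.reshape(-1,2).round(1)); np.save("p.npy",p)
print("lever end top",(proj("top",W(p,[[-178,-30,85]]))-[100,135])*4,"seen 344,568")
print("burner rim",(proj("top",W(p,[[-79,50,98],[91,50,98]]))-[100,135])*4)
s=lambda q:(q-[195,115])*800/140
for a in(1.75,1.85,1.95):
  e=[[x,-60+88*np.cos(np.pi-a),85.5+88*np.sin(a)] for x in(-118,118)]
  print(a,"top",((proj("top",W(p,e))-[100,135])*4).round(),"scene",s(proj("scene",W(p,e))).round())
print("scene lever",s(proj("scene",W(p,[[-178,-30,80]]))),"right corners",s(proj("scene",W(p,[[-132,-148,84],[132,-148,84]]))))
print("lever",W(p,[[-171,-30,75]]),"cover mid",W(p,[[0,-60,85]]))
for n,u,z in(("spare",(490,360),.194),("cups",(540,325),.073),("pad",(418,432),.012),("padL",(378,450),.012)): print(n,unproj("top",np.array(u)*.64,z).round(3))
for l,P,y in(("lever",[-171,-30,100],0),("cov",[0,30,135],0)):
  w=W(p,P)[0]
  for yaw in np.arange(-180,180,45):
    for tilt in(0,-.3,.3):
      r=(R.from_rotvec([0,tilt,0])*R.from_euler("z",yaw,degrees=True)*R.from_rotvec([np.pi,0,0])).as_rotvec()
      q=manip.inverse_kinematics(w,r)
      if q is not None: print(l,yaw,tilt,np.round(q,2))
E
```

```text
[ 0.58585566  0.23835663 -0.01683198] [[-1.  -1.1]
 [-0.6  0.9]
 [-0.7 -0. ]
 [ 0.3 -0.4]
 [ 1.9  0.5]]
lever end top [[344.343938   568.27163051]] seen 344,568
burner rim [[208.67092905 384.37855972]
 [229.44507823  88.46129635]]
1.75 top [[353. 456.]
 [379.  14.]] scene [[169.  56.]
 [695.  92.]]
1.85 top [[337. 456.]
 [363.  15.]] scene [[173.  53.]
 [694.  88.]]
1.95 top [[322. 455.]
 [349.  15.]] scene [[177.  52.]
 [694.  86.]]
scene lever [[ 58.62184395 214.58639081]] right corners [[ 95.3724969  337.12216484]
 [706.15523962 386.04921465]]
lever [[0.41437495 0.21123901 0.075     ]] cover mid [[0.58484579 0.17836513 0.085     ]]
spare [ 0.509 -0.061  0.194]
cups [ 0.57  -0.149  0.073]
pad [0.41  0.028 0.012]
padL [0.382 0.088 0.012]
lever -180 0 [ 0.23  0.23  1.9   0.    1.02 -1.34]
lever -180 -0.3 [ 0.3   0.09  2.12 -0.15  0.65 -1.16]
lever -180 0.3 [ 0.19  0.41  1.68  0.06  1.35 -1.4 ]
lever -135 0 [ 0.23  0.23  1.9   0.    1.02 -2.13]
lever -135 -0.3 [ 0.3   0.09  2.12 -0.15  0.65 -1.95]
lever -135 0.3 [ 0.19  0.41  1.68  0.06  1.35 -2.19]
lever -90 0 [ 0.23  0.23  1.9  -0. 
[... 1320 characters left out ...]
0 [ 0.26  0.49  1.41 -0.    1.25  2.61]
cov -45 -0.3 [ 0.31  0.34  1.68 -0.12  0.84  2.73]
cov -45 0.3 [0.22 0.68 1.12 0.06 1.64 2.57]
cov 0 0 [ 0.26  0.49  1.41 -0.    1.25  1.83]
cov 0 -0.3 [ 0.31  0.34  1.68 -0.12  0.84  1.95]
cov 0 0.3 [0.22 0.68 1.12 0.06 1.64 1.79]
cov 45 0 [ 0.26  0.49  1.41 -0.    1.25  1.04]
cov 45 -0.3 [ 0.31  0.34  1.68 -0.12  0.84  1.16]
cov 45 0.3 [0.22 0.68 1.12 0.06 1.64 1.  ]
cov 90 0 [ 0.26  0.49  1.41 -0.    1.25  0.26]
cov 90 -0.3 [ 0.31  0.34  1.68 -0.12  0.84  0.38]
cov 90 0.3 [0.22 0.68 1.12 0.06 1.64 0.21]
cov 135 0 [ 0.26  0.49  1.41  0.    1.25 -0.53]
cov 135 -0.3 [ 0.31  0.34  1.68 -0.12  0.84 -0.41]
cov 135 0.3 [ 0.22  0.68  1.12  0.06  1.64 -0.57]
```

The fit is good: residuals are at most 2 px, and the lever end and cover edge (about 1.86 rad) land where I saw them. Next: close the gripper, go over high, and push the cover.

```bash
python3 - <<'E'
from h import *
import cv2
p=np.load("p.npy")
r=(R.from_euler("z",np.pi+p[2])*R.from_rotvec([np.pi,0,0])).as_rotvec()
manip.movel([.141,-.532,.32],speed=.25)
manip.set_gripper(0.0)
manip.reach(W(p,[0,40,290])[0],r)
print(manip.get_position(),manip.get_time())
manip.movel(W(p,[0,40,140])[0],speed=.2)
print(manip.get_position(),manip.get_time())
manip.movel(W(p,[0,-110,140])[0],speed=.12)
print(manip.get_contact_force())
manip.movel(W(p,[0,-110,200])[0],speed=.2); manip.pause(.3)
print(manip.get_position(),manip.get_time(),manip.get_contact_force())
im=manip.snapshot("scene")[:,:,::-1]
cv2.imwrite("pics/s2.png",cv2.resize(im[60:220,150:350],(750,600),interpolation=cv2.INTER_CUBIC))
E
```

```text
[0.58694611 0.27743616 0.29002225] 5.4417
[0.58741252 0.27842171 0.1412338 ] 6.3417
[ 0.59429462  1.23457039 -0.02024251]
[0.58340567 0.1283927  0.19878961] 8.4917 [-1.06570941 -0.05186721  0.16272475]
```

View pics/s2.png

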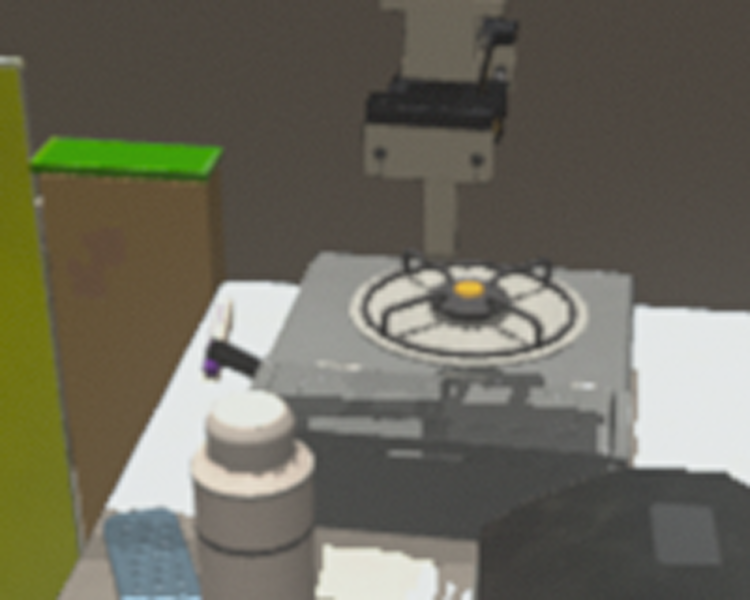

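The cover lies flat over the bay and the lever is still up, with its tip at about (212,358). Next I press the lever.

```bash
python3 - <<'E'
from h import *
import cv2
p=np.load("p.npy")
manip.movel(W(p,[-171,-30,180])[0],speed=.25)
manip.movel(W(p,[-171,-30,95])[0],speed=.2)
f0=np.array(manip.get_contact_force())
im=manip.snapshot("top")[:,:,::-1]; a=im[135:285,100:260]
for z in(75,65,55,47,40):
    manip.movel(W(p,[-171,-30,z])[0],speed=.06); print(z,manip.get_position()[2].round(4),(np.array(manip.get_contact_force())-f0).round(1))
manip.pause(.3)
manip.movel(W(p,[-171,-30,110])[0],speed=.2)
manip.movel(W(p,[-215,60,200])[0],speed=.25); manip.pause(.2)
print(manip.get_time(),manip.get_contact_force())
t=manip.snapshot("top")[:,:,::-1][135:285,100:260]
s=manip.snapshot("scene")[:,:,::-1]
cv2.imwrite("pics/t3.png",cv2.convertScaleAbs(cv2.resize(np.hstack([a,t]),(800,375),interpolation=cv2.INTER_CUBIC),alpha=1.6))
cv2.imwrite("pics/s3.png",cv2.resize(s[115:215,180:320],(800,571),interpolation=cv2.INTER_CUBIC))
E
```

```text
75 0.0751 [-0.4  0.9  3.6]
65 0.065 [ 0.3 -1.1  2.1]
55 0.0545 [-0.   0.3 -0.4]
47 0.0465 [-0.7 -1.5  1.1]
40 0.0396 [-0.6 -0.2 -0.6]
13.4333 [ 0.17933911  0.5314322  -0.38665068]
```

View pics/s3.png

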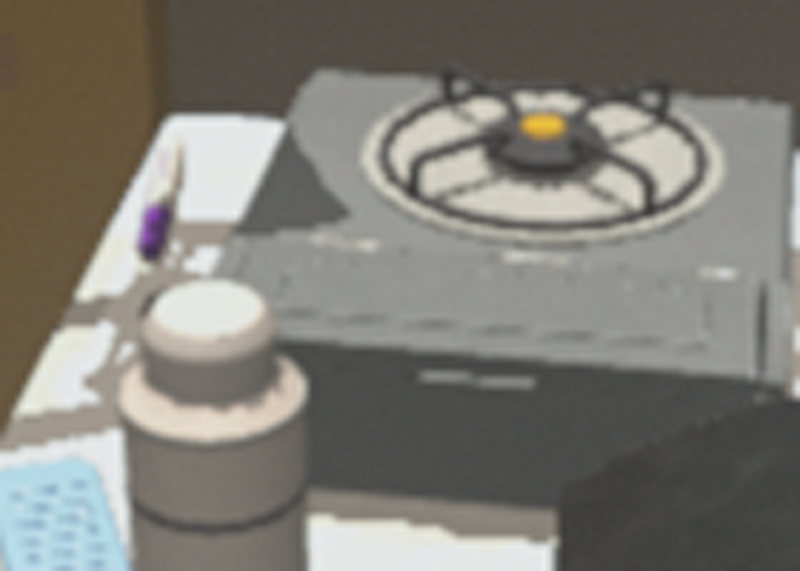

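View pics/t3.png

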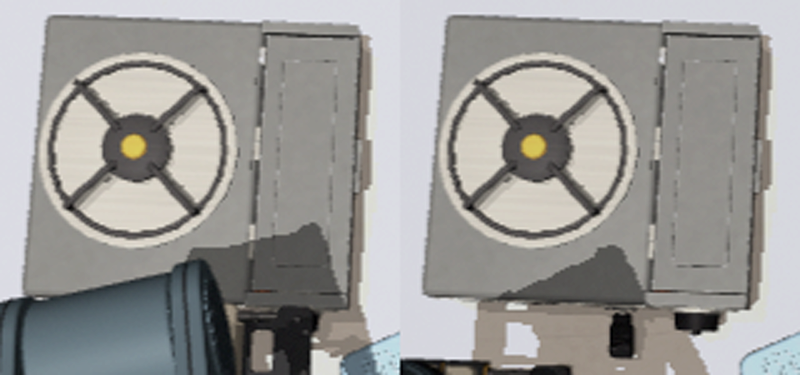

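The cover is shut flush with the deck. The lever has left its upper position, with its end now at about (622,357) in the right panel. I'll probe its height gently to confirm it snapped down: the upper face should be at about 33 mm when locked and above 40 mm when not.

```bash
python3 - <<'E'
from h import *
p=np.load("p.npy")
manip.movel(W(p,[-171,-30,110])[0],speed=.25)
manip.movel(W(p,[-171,-30,45])[0],speed=.15)
print(manip.movel(W(p,[-171,-30,27])[0],speed=.03,contact_N=5),manip.get_position(),manip.get_contact_force())
manip.movel(W(p,[-171,-30,110])[0],speed=.2)
manip.movel(W(p,[-215,60,200])[0],speed=.25); manip.pause(.5)
print(manip.get_time(),manip.get_contact_force())
E
```

```text
True [0.41560279 0.21154734 0.0356827 ] [-3.10664517 -0.45047952 12.12643579]
16.95 [ 0.00860397  1.35974602 -0.06564915]
```

Contact came at z = 35.7 mm. That matches the lever at about 0.73 rad, resting on the seated cartridge: 15 mm pads on the sloped paddle predict 35.9 mm.

```bash
python3 -c "
from bench import manip
print(manip.job_done())"
```

```text
the job is handed in; nothing more can be done
None
```

The job is handed in at about 17 s: the cover fell shut, then the lever snapped down to about 0.73 rad, its locked rest on the cartridge (judged by touch; the seated cartridge itself was hidden under the cover), and the arm was clear; no verdict was returned.

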